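# Unstack the sorting trays at the jigsaw table

### The job

Before the next round, take the two stacks of jigsaw sorting trays apart and set each of the five trays on the flat mat of its own colour, centred on the mat and lined up lengthwise with it (either way round). Keep every tray upright on the way so that no pieces spill, and leave all five standing flat on their mats.

Things in the scene. Friction and masses are not known exactly. Their poses are not given: they have to be found in the camera images.
- blue_tray_center (a point): Centre, half-way up, of the loose blue tray of jigsaw pieces: upright, straight-sided, flat-bottomed, 140 mm long (x axis), 48 mm wide (y), 44 mm high (z up), about 0.15 kg; pinch it across its width. Starts at the bottom of a stack, ends showing, on a 6 mm board; the two stacks stand parallel, 130 mm apart.
- red_tray_center (a point): Centre, half-way up, of the loose red tray of jigsaw pieces: upright, straight-sided, flat-bottomed, 140 mm long (x axis), 48 mm wide (y), 44 mm high (z up), about 0.15 kg; pinch it across its width. Starts at the bottom of a stack, ends showing, on a 6 mm board; the two stacks stand parallel, 130 mm apart.
- yellow_tray_center (a point): Centre, half-way up, of the loose yellow tray of jigsaw pieces: upright, straight-sided, flat-bottomed, 108 mm long (x axis), 52 mm wide (y), 44 mm high (z up), about 0.15 kg; pinch it across its width. Starts on the blue or red tray, under the violet one; wider than the tray below.
- green_tray_center (a point): Centre, half-way up, of the loose green tray of jigsaw pieces: upright, straight-sided, flat-bottomed, 108 mm long (x axis), 52 mm wide (y), 44 mm high (z up), about 0.15 kg; pinch it across its width. Starts on the blue or red tray; wider than the tray below.
- violet_tray_center (a point): Centre, half-way up, of the loose violet tray of jigsaw pieces: upright, straight-sided, flat-bottomed, 76 mm long (x axis), 56 mm wide (y), 44 mm high (z up), about 0.15 kg; pinch it across its width. Starts on the yellow tray; wider than the tray below.
- mat_blue: The blue parking mat fixed on the table, place of the blue tray: a flat rectangle, 152 mm long (its x axis), 60 mm wide (y), 3 mm thick, with a blue border and a paler middle; origin at the centre of its underside, on the table top.
- mat_red: The red parking mat fixed on the table, place of the red tray: a flat rectangle, 152 mm long (its x axis), 60 mm wide (y), 3 mm thick, with a red border and a paler middle; origin at the centre of its underside, on the table top.
- mat_yellow: The yellow parking mat fixed on the table, place of the yellow tray: a flat rectangle, 120 mm long (its x axis), 64 mm wide (y), 3 mm thick, with a yellow border and a paler middle; origin at the centre of its underside, on the table top.
- mat_green: The green parking mat fixed on the table, place of the green tray: a flat rectangle, 120 mm long (its x axis), 64 mm wide (y), 3 mm thick, with a green border and a paler middle; origin at the centre of its underside, on the table top.
- mat_violet: The violet parking mat fixed on the table, place of the violet tray: a flat rectangle, 88 mm long (its x axis), 68 mm wide (y), 3 mm thick, with a violet border and a paler middle; origin at the centre of its underside, on the table top.
Mind the look-alikes: they are no part of the job. Of the things like the part that bears red_tray_center, leave any that is pink; of the rest the smaller one is meant.

How it is judged:
By the outcome, as a careful person would: the job done as asked, in the order asked, and still so for the second after the job is handed in, with the robot touching nothing.
It also fails if it takes over 128 s, if anything falls off the work surface, if the arm or the gripper's body presses on something with over 40 N, if the wrist force passes 120 N, or if a joint passes its speed limit or range.

### The arm

A 6-joint arm with a two-finger parallel gripper is mounted at the origin on the work surface. World frame = base frame: x ahead of the robot, y to its left, z up, the work surface at z = 0. Lengths are in m, angles in rad, forces in N, time in s.
With the tool pointing down it reaches from about 0.275 to 0.825 m from the base axis. Payload 4.9 kg.
Tool frame: the origin (TCP) lies midway between the tips of the shut fingers; the grasp point (between the pads) lies 19 mm behind it (bot.grip_depth is the distance from the TCP to the grasp point, in m); y points along the fingers, x is the direction in which the jaws open and shut, and the axes are right-handed (so a half turn about y gives the same grasp; the last joint's range is limited). The gripper opens to 85 mm and grips with 20 to 120 N. Pads are 22 mm wide; open, the fingers measure 114 mm over their backs; the gripper's body (76 mm by 85 mm) begins 54 mm behind the grasp point. The pads swing forward as they close: fully open they stand 13 mm farther back than shut.
Start: joints at [-1.438, 0.326, -0.193, 1.052, 0, 1.437], TCP at [0.145, -0.531, 0.231] pointing down, gripper open.
Joint ranges: [-2.65, 2.65], [-0.97, 1.79], [-1.3, 1.35], [-1.93, 2.1], [-1.47, 1.37], [-3.14, 3.14]. Speed limits (rad/s): [2.57, 2.57, 3.14, 3.14, 3.14, 3.14].

### API

Orientations are given as a unit quaternion [w, x, y, z].
In Python, from cell import bot gives the robot as it stands. Calls block until the motion is done:
- bot.move_pose(position, orientation): joint-space move of the TCP to a pose.
- bot.move_linear(position, speed=0.15, rotation=None, until_force=None): straight line of the TCP; rotation=None keeps the orientation; speed is the mean speed in m/s. With until_force (N) it stops when the force on the tool has changed by that much, and returns True; else False.
- bot.goto_joints(angles): joint-space move.
- bot.set_gripper(opening, grasp_force=None): opening from 0.0 (shut) to 1.0 (fully open); grasp_force is the grip in N (None keeps the last); returns when the fingers have stopped.
- bot.wait(seconds).
- bot.solve_ik(position, orientation): joint angles nearest the present ones, or None.
- bot.camera(name): name is "scene" or "top" or "wrist"; returns the picture (400x640x3 uint8, red, green, blue); there is no depth.
- bot.calibration(name): a dict with "mtx" (3x3 intrinsics, pixels), "extrinsics" (4x4, takes a point from world to camera coordinates); the wrist camera has in their place "hand_eye" (4x4, takes a point from camera to tool coordinates, whose origin is the TCP and whose axes are the tool frame's). Camera axes: x right, y down, z forward; pixel columns grow to the right and rows downward; lengths in m; the calibration is good to about 2 mm. A picture is of the moment at which its call begins: read the wrist's pose just before it. calibration takes no time and is no camera call.
A pose or a line that the arm cannot do raises bot.PlanningError and nothing moves.
- bot.close_job(): hands the job in, once; it reports no verdict.
Trained networks look in the newest picture that a camera, given by its name, has taken for a name from the list of things; names that differ only in an ending like _2 or _b are one class to them, and where a whole thing is asked for, a point or a joint stands for the part that bears it (a point fixed in the world has none). Each returns a list of dicts, best first, with "confidence" (0 to 1); they miss things now and then, are a little off and sometimes report something else, mostly with a low value. They report only what shows in the picture. A call takes as long as a camera call. They do not tell look-alikes from the thing itself.
- bot.search_frame(camera, thing): "bbox" ([left, top, width, height] in pixels, round what is visible of it).
Readings, each from a call of its own:
- bot.read_clock(): time.
- bot.read_joint_positions(): joint angles.
- bot.read_joint_vel(): joint speeds.
- bot.read_joint_efforts(): joint torques, N m.
- bot.read_position(): TCP position.
- bot.read_tool_rot(): TCP orientation.
- bot.read_ft_force(): force on the tool from outside, world axes, zero at the start.
- bot.read_moment(): the same for the moment, N m.
- bot.read_gripper_width(): opening from 0.0 (shut) to 1.0 (fully open).
Only numpy, scipy, OpenCV 4.12 (cv2) and the standard library are available. Lean on these libraries where they do the work, as an engineer would, in place of code of your own. Each camera call takes 0.05 s, during which the arm holds its last target.

## Working session

There is one attempt and no reset: what is moved stays moved. The work goes in short steps, each a Python script; the robot and the scene stay as the last script left them, time stands still between calls to the robot, and variables do not carry over. Pictures are saved under pics/ and viewed, and the job is handed in when it is done.

```bash
ls; mkdir -p pics; python3 - <<'E'
from cell import bot
import cv2
print(bot.read_clock())
for c in("scene","top","wrist"):
    cv2.imwrite(f"pics/a_{c}.png",bot.camera(c)[:,:,::-1])
    k=bot.calibration(c); print(c,{a:b for a,b in k.items()})
    if c!="wrist":
        for t in["blue_tray_center","red_tray_center","yellow_tray_center","green_tray_center","violet_tray_center","mat_blue","mat_red","mat_yellow","mat_green","mat_violet"]:
            print(t,[(list(map(int,d["bbox"])),round(d["confidence"],2)) for d in bot.search_frame(c,t)])
print(bot.read_clock())
E
```

```text
pics
0.0
scene {'mtx': array([[415.39893717,   0.        , 308.63210371],
       [  0.        , 415.39893717, 194.22263109],
       [  0.        ,   0.        ,   1.        ]]), 'extrinsics': array([[ 0.18448453,  0.98282114,  0.00529813, -0.09228788],
       [ 0.62064559, -0.11231762, -0.77600502, -0.18497459],
       [-0.76207907,  0.14644918, -0.63070447,  1.57002686],
       [ 0.        ,  0.        ,  0.        ,  1.        ]])}
blue_tray_center [([324, 213, 33, 38], 0.71)]
red_tray_center [([351, 155, 36, 32], 0.96), ([284, 228, 22, 38], 0.79), ([139, 178, 63, 41], 0.71)]
yellow_tray_center [([282, 228, 23, 22], 0.64)]
green_tray_center [([324, 202, 29, 33], 0.67)]
violet_tray_center [([281, 198, 22, 30], 0.7)]
mat_blue [([158, 240, 20, 45], 0.92)]
mat_red [([388, 234, 42, 41], 0.62)]
mat_yellow [([419, 205, 36, 36], 0.66)]
mat_green [([366, 196, 35, 29], 0.86)]
mat_violet [([212, 219, 22, 19], 0.93), ([278, 218, 28, 26], 0.33)]
top {'mtx': array([[451.86631142,   0.        , 316.51129302],
       [  0.        , 451.86631142, 196.35549841],
       [  0.        ,   0.        ,  
[... 681 characters left out ...]
, 26, 53], 0.89)]
mat_red [([215, 113, 31, 54], 0.63)]
mat_yellow [([168, 157, 27, 39], 0.6)]
mat_green [([217, 182, 25, 45], 0.63)]
mat_violet [([390, 197, 29, 30], 0.71)]
wrist {'mtx': array([[326.74598403,   0.        , 317.98362137],
       [  0.        , 326.74598403, 203.92124801],
       [  0.        ,   0.        ,   1.        ]]), 'hand_eye': array([[ 9.99999497e-01,  1.98829253e-04,  9.83283324e-04,
        -4.18755849e-04],
       [-8.83559906e-04, -2.89613338e-01,  9.57143319e-01,
        -1.42480041e-01],
       [ 4.75080056e-04, -9.57143707e-01, -2.89613016e-01,
         7.26577125e-02],
       [ 0.00000000e+00,  0.00000000e+00,  0.00000000e+00,
         1.00000000e+00]])}
1.15
```

```bash
python3 - <<'E'
import cv2
im=cv2.imread("pics/a_top.png"); cv2.imwrite("pics/a_topz.png",cv2.resize(im[80:320,130:530],None,fx=2,fy=2,interpolation=cv2.INTER_CUBIC))
E
```

```text
(no output)
```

View pics/a_topz.png

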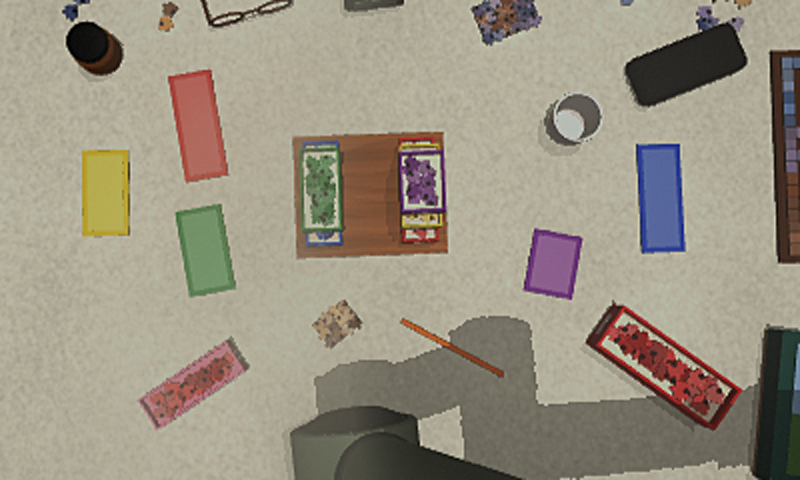

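View pics/a_scene.png

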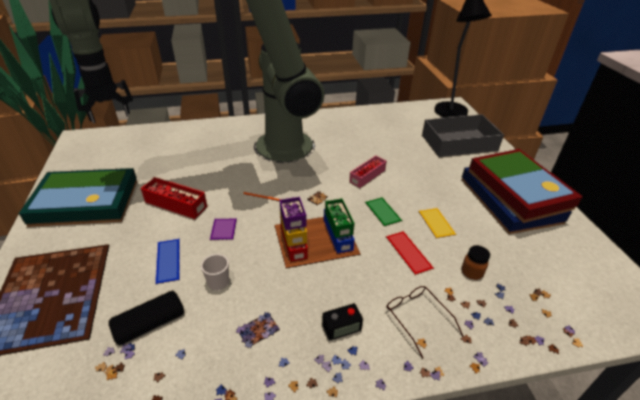

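View pics/a_wrist.png

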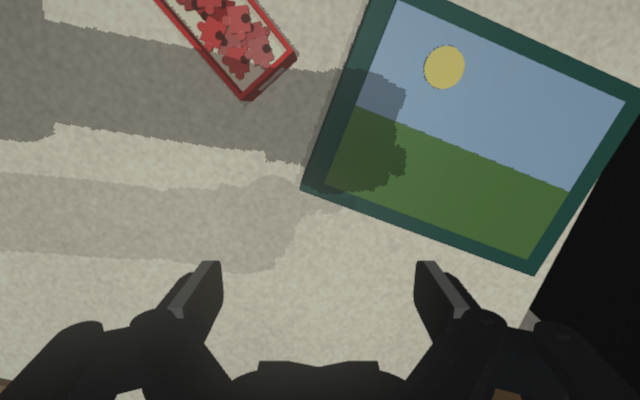

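```bash
cat > h.py <<'E'
from cell import bot
import numpy as np, cv2
from scipy.spatial.transform import Rotation as R
def q2m(q): return R.from_quat([q[1],q[2],q[3],q[0]]).as_matrix()
def m2q(m):
    q=R.from_matrix(m).as_quat(); return [q[3],q[0],q[1],q[2]]
HE=bot.calibration("wrist")["hand_eye"]; KW=bot.calibration("wrist")["mtx"]
def down(yaw):
    """tool y down, jaw axis x at angle yaw in world xy"""
    x=np.array([np.cos(yaw),np.sin(yaw),0]); y=np.array([0,0,-1.]); return np.stack([x,y,np.cross(x,y)],1)
def toolT():
    T=np.eye(4); T[:3,:3]=q2m(bot.read_tool_rot()); T[:3,3]=bot.read_position(); return T
def world2px(K,E,P):
    p=E[:3,:3]@np.asarray(P,float)+E[:3,3]; u=K@p; return u[:2]/u[2]
def px2world(K,E,uv,z):
    d=E[:3,:3].T@np.linalg.inv(K)@np.array([uv[0],uv[1],1]); c=-E[:3,:3].T@E[:3,3]
    return c+d*(z-c[2])/d[2]
def wristE(T): return np.linalg.inv(T@HE)
def rectify(img,K,E,cx,cy,z,half,res):
    """top-down view of plane z: col=-> +x, row -> +y... px=(x-cx+half)/res"""
    n=int(2*half/res)
    src=np.array([[0,0],[n,0],[n,n],[0,n]],np.float32)
    dst=np.array([world2px(K,E,[cx-half+a*res,cy-half+b*res,z]) for a,b in src],np.float32)
    H=cv2.getPerspectiveTransform(dst,src)
    return cv2.warpPerspective(img,H,(n,n),flags=cv2.INTER_LINEAR)
E
python3 - <<'E'
from h import *
k=bot.calibration("top");K,E=k["mtx"],k["extrinsics"]
print(toolT().round(3))
for n,b,z in [("blue",[447,151,26,53],.003),("red",[215,113,31,54],.003),("yel",[168,157,27,39],.003),("grn",[217,182,25,45],.003),("vio",[390,197,29,30],.003),("greentray",[278,153,20,39],.094),("viotray",[329,153,20,32],.138)]:
    print(n,px2world(K,E,[b[0]+b[2]/2,b[1]+b[3]/2],z).round(3))
E
```

```text
[[ 0.264  0.     0.965  0.145]
 [-0.965 -0.     0.264 -0.531]
 [ 0.    -1.     0.     0.231]
 [ 0.     0.     0.     1.   ]]
blue [ 0.516 -0.391  0.003]
red [0.608 0.254 0.003]
yel [0.502 0.387 0.003]
grn [0.427 0.251 0.003]
vio [ 0.416 -0.236  0.003]
greentray [0.509 0.086 0.094]
viotray [ 0.515 -0.044  0.138]
```

```bash
cat >> h.py <<'E'
RC=np.stack([[0,-1.,0],[-1.,0,0],[0,0,-1.]],1)
def look(x,y,z,yaw=0):
    C=np.eye(4); C[:3,:3]=R.from_euler('z',yaw).as_matrix()@RC; C[:3,3]=[x,y,z]
    T=C@np.linalg.inv(HE); bot.move_pose(T[:3,3].tolist(),m2q(T[:3,:3]))
def snap(name):
    bot.wait(0.15); T=toolT(); im=bot.camera("wrist"); cv2.imwrite(f"pics/{name}.png",im[:,:,::-1]); np.save(f"pics/{name}.npy",T); return im,T
E
python3 - <<'E'
from h import *
for i,(x,y,z) in enumerate([(.47,-.28,.40),(.47,.02,.40),(.47,.28,.40)]):
    try:
        look(x,y,z); snap(f"v{i}"); print(i,bot.read_clock(),bot.read_position())
    except bot.PlanningError as e: print(i,e)
E
```

```text
0 2.7833 [ 0.44145762 -0.28106405  0.24249092]
1 4.1333 [0.44209994 0.01874151 0.24255181]
2 8.975 [0.44173884 0.27969794 0.24260091]
```

View pics/v0.png

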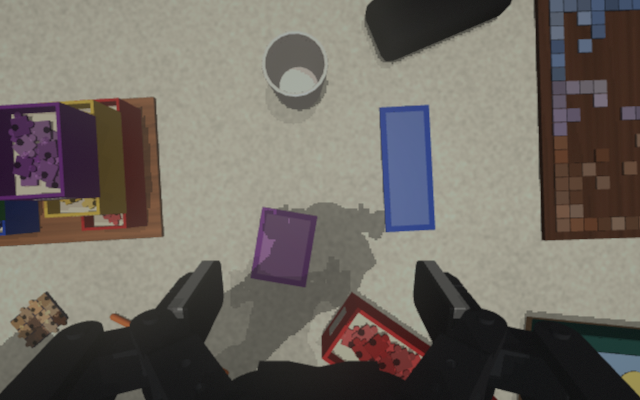

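View pics/v1.png

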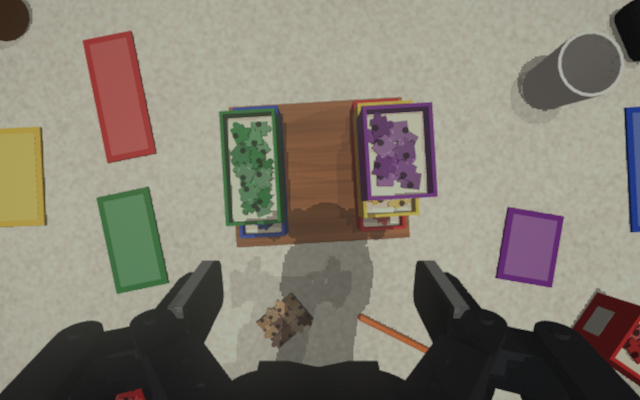

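View pics/v2.png

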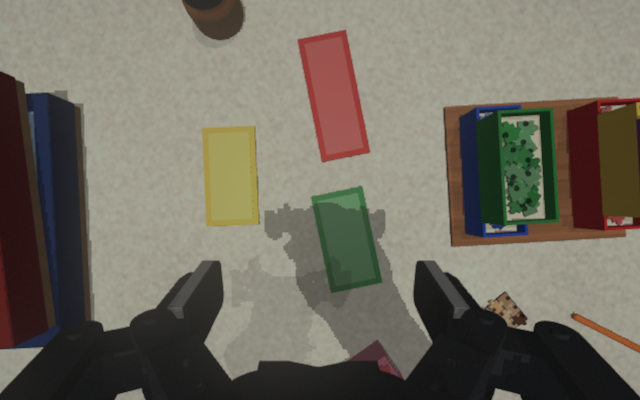

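```bash
cat >> h.py <<'E'
HUE={"red":(0,8),"yellow":(20,34),"green":(45,85),"blue":(100,122),"violet":(125,160)}
DIM={"blue":(.140,.048),"red":(.140,.048),"yellow":(.108,.052),"green":(.108,.052),"violet":(.076,.056)}
def fit(im,T,color,cx,cy,z,half=.11,res=.0005,save=None,smin=60,close=9):
    E=wristE(T); r=rectify(im,KW,E,cx,cy,z,half,res); hsv=cv2.cvtColor(r,cv2.COLOR_RGB2HSV)
    a,b=HUE[color]; h=hsv[:,:,0]; m=((h>=a)&(h<=b)) | ((color=="red")&(h>=174))
    m=(m&(hsv[:,:,1]>smin)&(hsv[:,:,2]>25)).astype(np.uint8)
    m=cv2.morphologyEx(m,cv2.MORPH_OPEN,np.ones((3,3)))
    m=cv2.morphologyEx(m,cv2.MORPH_CLOSE,np.ones((close,close)))
    cs,_=cv2.findContours(m,cv2.RETR_EXTERNAL,cv2.CHAIN_APPROX_NONE)
    if not cs: return None
    n=m.shape[0]/2
    c=max(cs,key=lambda c:cv2.contourArea(c)*(1 if cv2.pointPolygonTest(cv2.convexHull(c),(n,n),False)>=0 else .01))
    rc=cv2.minAreaRect(c); (u,v),(w,hh),_=rc; bx=cv2.boxPoints(rc)
    if save:
        o=cv2.cvtColor(r,cv2.COLOR_RGB2BGR); cv2.drawContours(o,[bx.astype(int)],0,(0,255,255),1); cv2.imwrite(f"pics/{save}.png",o)
    e1=bx[1]-bx[0]; e2=bx[2]-bx[1]; e=e1 if np.hypot(*e1)>np.hypot(*e2) else e2
    ang=np.arctan2(e[1],e[0]); ang=(ang+np.pi/2)%np.pi-np.pi/2
    return dict(x=float(round(cx-half+(u+.5)*res,4)),y=float(round(cy-half+(v+.5)*res,4)),yaw=round(float(np.degrees(ang)),2),L=round(float(max(w,hh)*res),4),W=round(float(min(w,hh)*res),4))
E
python3 - <<'E'
from h import *
M={"blue":(.516,-.391),"red":(.608,.254),"yellow":(.502,.387),"green":(.427,.251),"violet":(.416,-.236)}
for v,cols in [("v0",["blue","violet"]),("v1",["red","green","violet"]),("v2",["red","yellow","green"])]:
    im=cv2.imread(f"pics/{v}.png")[:,:,::-1].copy(); T=np.load(f"pics/{v}.npy")
    for c in cols: print(v,c,fit(im,T,c,*M[c],.003,save=f"m_{v}_{c}"))
print(bot.read_joint_positions())
look(.48,.086,.40);snap("t_green");print(bot.read_clock(),bot.read_joint_positions())
look(.49,-.044,.42);snap("t_violet");print(bot.read_clock(),bot.read_joint_positions())
for c,x,y,z in [("green",.509,.086,.094),("violet",.515,-.044,.138)]:
    im=cv2.imread(f"pics/t_{c}.png")[:,:,::-1].copy(); T=np.load(f"pics/t_{c}.npy")
    print(c,fit(im,T,c,x,y,z,save=f"f_{c}"))
E
cd pics; python3 -c "
import cv2,numpy as np
r=lambda n:cv2.resize(cv2.imread(n+'.png'),(260,260))
cv2.imwrite('mm.png',np.vstack([np.hstack([r('m_v0_blue'),r('m_v0_violet'),r('m_v2_green')]),np.hstack([r('m_v2_red'),r('f_green'),r('f_violet')])]))"
```

```text
v0 blue {'x': 0.5133, 'y': -0.3889, 'yaw': 2.81, 'L': 0.1519, 'W': 0.0607}
v0 violet {'x': 0.418, 'y': -0.2389, 'yaw': -9.61, 'L': 0.0871, 'W': 0.0671}
v1 red {'x': 0.602, 'y': 0.2607, 'yaw': 11.31, 'L': 0.1534, 'W': 0.062}
v1 green {'x': 0.4272, 'y': 0.245, 'yaw': 11.94, 'L': 0.1199, 'W': 0.0647}
v1 violet {'x': 0.418, 'y': -0.2382, 'yaw': -9.69, 'L': 0.0876, 'W': 0.0689}
v2 red {'x': 0.6021, 'y': 0.2612, 'yaw': 11.31, 'L': 0.1533, 'W': 0.0612}
v2 yellow {'x': 0.5046, 'y': 0.3869, 'yaw': 2.51, 'L': 0.1214, 'W': 0.0657}
v2 green {'x': 0.4273, 'y': 0.2457, 'yaw': 11.87, 'L': 0.1198, 'W': 0.0637}
[ 0.50449783  0.0907105  -0.5099445   0.71077137 -0.13968288 -2.65486092]
9.975 [ 0.03642511 -0.06596211 -0.67343339  0.6699638  -0.00925859 -3.10826414]
15.0583 [-0.31392455 -0.07611895 -0.62747958  0.73952411  0.08986241  2.84085451]
green {'x': 0.5059, 'y': 0.0831, 'yaw': 3.37, 'L': 0.1084, 'W': 0.0521}
violet {'x': 0.5131, 'y': -0.0466, 'yaw': 3.37, 'L': 0.0759, 'W': 0.056}
```

View pics/mm.png

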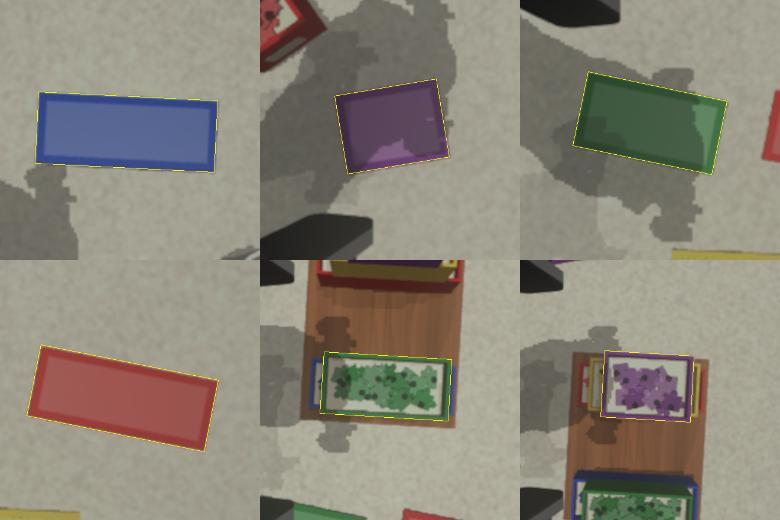

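```bash
python3 - <<'E'
from h import *
look(.53,-.044,.42,np.pi);im,T=snap("t_violet2");print(bot.read_clock(),bot.read_joint_positions())
print(fit(im,T,"violet",.513,-.0466,.138,save="f_violet2"))
print(fit(im,T,"green",.506,.083,.094))
look(.45,-.236,.36,np.pi);im,T=snap("m_violet2");print(bot.read_clock(),bot.read_joint_positions())
print(fit(im,T,"violet",.416,-.238,.003,save="f_mviolet2"))
E
```

```text
17.8083 [-0.18189363  0.5726364   0.2283253   1.51520101 -0.05278988 -0.17351255]
{'x': 0.5153, 'y': -0.0465, 'yaw': 3.4, 'L': 0.0753, 'W': 0.0555}
{'x': 0.5079, 'y': 0.0774, 'yaw': 3.14, 'L': 0.1089, 'W': 0.0636}
18.8833 [-0.5125708   0.5290553   0.00424609  1.30211666 -0.14315669 -0.4959396 ]
{'x': 0.4199, 'y': -0.2384, 'yaw': -9.68, 'L': 0.0874, 'W': 0.0674}
```

View pics/f_mviolet2.png

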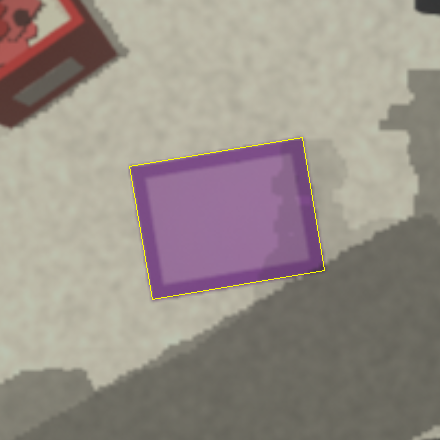

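View pics/f_violet2.png

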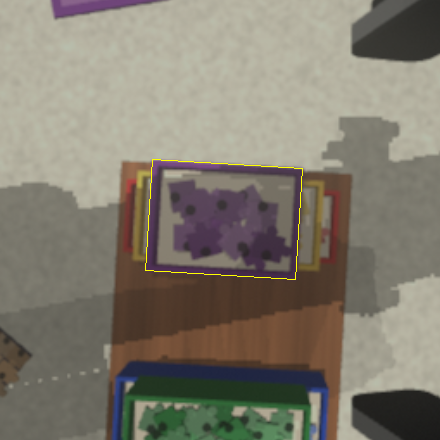

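```bash
cat >> h.py <<'E'
MAT={"blue":(.5143,-.3889,2.81),"violet":(.419,-.2386,-9.65),"red":(.6030,.2610,11.31),"yellow":(.5056,.3869,2.51),"green":(.4283,.2454,11.9)}
OFF=-0.019
def pick(x,y,yaw,zc,up=.26):
    Rm=down(np.radians(yaw+90)); q=m2q(Rm); zt=zc+OFF
    bot.set_gripper(1.0); bot.move_pose([x,y,zt+.07],q)
    bot.move_linear([x,y,zt],speed=.12)
    bot.set_gripper(0.0,grasp_force=40); w=bot.read_gripper_width()
    bot.move_linear([x,y,max(up,zt+.06)],speed=.2)
    print("picked width",round(w,3),"->",round(bot.read_gripper_width(),3),"F",np.round(bot.read_ft_force(),2),"t",bot.read_clock(),"j",np.round(bot.read_joint_positions(),2))
def place(color,zhi=.13,dx=0,dy=0):
    x,y,yaw=MAT[color]; x+=dx;y+=dy
    q=m2q(down(np.radians(yaw+90))); zt=.003+.022+OFF
    bot.move_pose([x,y,zhi],q); bot.move_linear([x,y,zt+.008],speed=.15); bot.wait(.2)
    r=bot.move_linear([x,y,zt-.001],speed=.02,until_force=4)
    print("contact",r,"z err",round(bot.read_position()[2]-zt,4))
    bot.set_gripper(1.0); bot.move_linear([x,y,zt+.12],speed=.2)
    print("t",bot.read_clock())
E
python3 - <<'E'
from h import *
pick(.5142,-.0466,3.38,.116)
im=bot.camera("wrist"); cv2.imwrite("pics/held.png",im[:,:,::-1])
E
```

```text
picked width 0.65 -> 0.653 F [ 0.44 -0.22 -1.96] t 21.9833 j [-0.23  0.25 -0.23  1.1   0.   -0.29]
```

View pics/held.png

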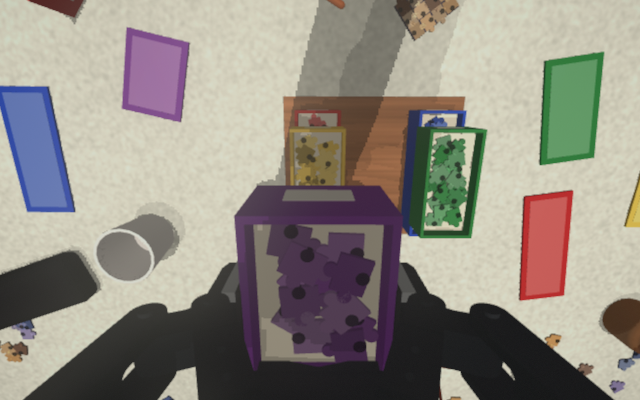

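```bash
python3 - <<'E'
from h import *
place("violet")
look(.46,-.236,.36,np.pi);im,T=snap("p_violet");print(fit(im,T,"violet",.419,-.238,.047,save="pf_violet"))
look(.54,-.045,.40,np.pi);im,T=snap("t_yellow");print(fit(im,T,"yellow",.513,-.046,.094,save="pf_yellow"))
print(bot.read_clock())
E
cd pics; python3 -c "
import cv2,numpy as np
cv2.imwrite('mm.png',np.hstack([cv2.imread('pf_violet.png')[:,:390],cv2.imread('pf_yellow.png')[:,:390]]))"
```

```text
contact True z err 0.0009
t 25.7
{'x': 0.4205, 'y': -0.2379, 'yaw': -9.55, 'L': 0.0814, 'W': 0.0591}
{'x': 0.5134, 'y': -0.0469, 'yaw': 3.3, 'L': 0.1086, 'W': 0.0525}
27.5583
```

View pics/mm.png

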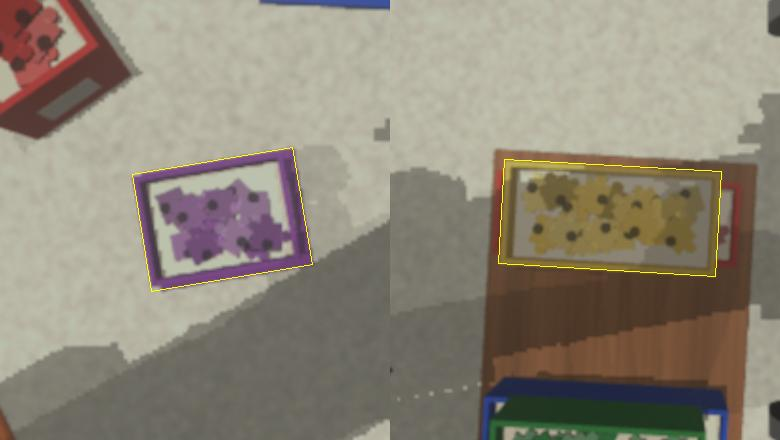

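View pics/p_violet.png

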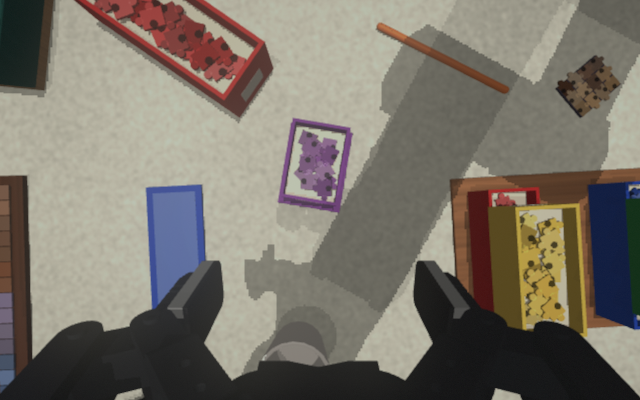

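```bash
python3 - <<'E'
from h import *
pick(.5124,-.0468,3.35,.072)
place("yellow",zhi=.16)
pick(.5069,.0831,3.37,.072)
place("green",zhi=.16)
look(.53,.083,.36,np.pi);im,T=snap("t_blue");print(fit(im,T,"blue",.51,.083,.050,save="f_blue"))
look(.53,-.046,.36,np.pi);im,T=snap("t_red");print(fit(im,T,"red",.513,-.046,.050,save="f_red"))
print(bot.read_clock())
E
cd pics; python3 -c "
import cv2,numpy as np
cv2.imwrite('mm.png',np.hstack([cv2.imread('f_blue.png')[:,:390],cv2.imread('f_red.png')[:,:390]]))"
```

```text
picked width 0.603 -> 0.603 F [ 0.04  0.47 -2.28] t 30.825 j [-0.23  0.24 -0.24  1.09  0.   -0.29]
contact True z err 0.0009
t 35.3667
picked width 0.607 -> 0.603 F [-0.01 -0.03 -0.99] t 39.075 j [ 0.02  0.24 -0.24  1.09  0.   -0.04]
contact True z err 0.0008
t 42.8167
{'x': 0.5057, 'y': 0.0829, 'yaw': 3.28, 'L': 0.1394, 'W': 0.0475}
{'x': 0.5131, 'y': -0.0468, 'yaw': 3.37, 'L': 0.1411, 'W': 0.0497}
44.7
```

View pics/mm.png

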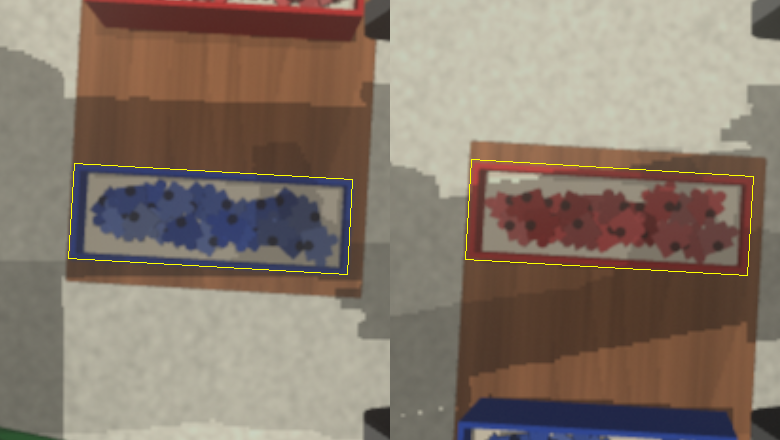

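View pics/t_blue.png

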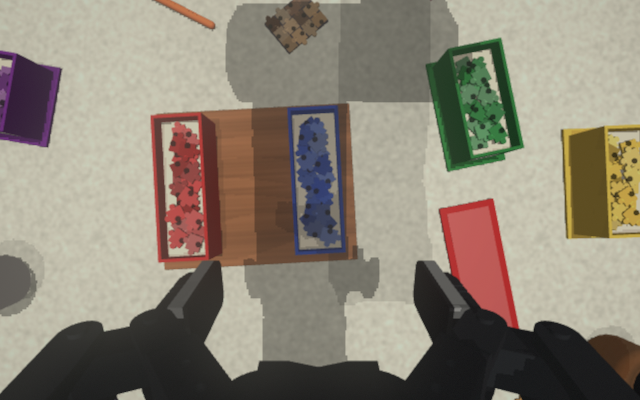

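```bash
sed -i 's/^OFF=.*/OFF=-0.016/' h.py; python3 - <<'E'
from h import *
pick(.5047,.0830,3.35,.028)
place("blue",zhi=.22)
pick(.5121,-.0468,3.35,.028)
place("red",zhi=.22)
look(.47,.30,.42,np.pi);im,T=snap("e_l")
for c in("red","yellow","green"): print(c,MAT[c],fit(im,T,c,*MAT[c][:2],.047,save="e_"+c))
look(.52,-.28,.40,np.pi);im,T=snap("e_r")
for c in("blue","violet"): print(c,MAT[c],fit(im,T,c,*MAT[c][:2],.047,save="e_"+c))
print(bot.read_clock())
E
```

```text
picked width 0.556 -> 0.555 F [-0.4  -0.24 -2.19] t 48.2417 j [ 0.02  0.24 -0.24  1.09  0.   -0.04]
contact True z err 0.0008
t 53.2833
picked width 0.556 -> 0.557 F [ 0.26  0.4  -1.39] t 57.3583 j [-0.23  0.24 -0.24  1.09  0.   -0.29]
contact True z err 0.0008
t 61.9
red (0.603, 0.261, 11.31) {'x': 0.5896, 'y': 0.2637, 'yaw': 11.18, 'L': 0.1391, 'W': 0.0588}
yellow (0.5056, 0.3869, 2.51) {'x': 0.5036, 'y': 0.381, 'yaw': 2.43, 'L': 0.1141, 'W': 0.0651}
green (0.4283, 0.2454, 11.9) {'x': 0.4289, 'y': 0.2497, 'yaw': 11.89, 'L': 0.1137, 'W': 0.0592}
blue (0.5143, -0.3889, 2.81) {'x': 0.5144, 'y': -0.3814, 'yaw': 2.93, 'L': 0.1398, 'W': 0.0629}
violet (0.419, -0.2386, -9.65) {'x': 0.4239, 'y': -0.2422, 'yaw': -9.61, 'L': 0.0892, 'W': 0.0604}
65.1
```

View pics/e_l.png

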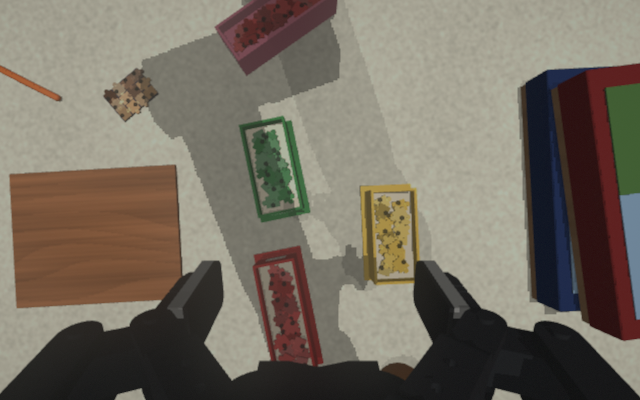

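View pics/e_r.png

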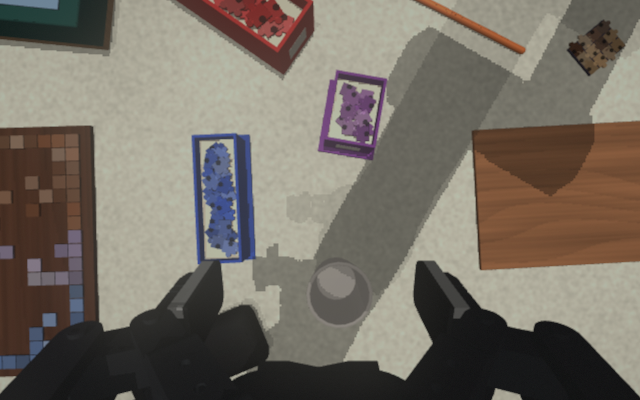

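```bash
python3 - <<'E'
from h import *
tiles=[]
for c in("blue","green","yellow","red"):
    x,y,a=MAT[c]
    look(x+.02 if c!="red" else x+.0,y,.33,np.pi if c!="red" else 0);im,T=snap("d_"+c);E=wristE(T); im=im.copy()
    s=.001 if c!="red" else -.001
    L,W=DIM[c]; Rz=R.from_euler('z',np.radians(a)).as_matrix()
    for (l,w,z,col) in[(L,W,.047,(255,255,255)),(L+.012,W+.012,.003,(0,255,255))]:
        P=[world2px(KW,E,np.array([x+s,y,z])+Rz@[i*l/2,j*w/2,0]) for i,j in((1,1),(1,-1),(-1,-1),(-1,1))]
        cv2.polylines(im,[np.round(np.array(P)*8).astype(int)],True,col,1,cv2.LINE_AA,3)
    u,v=world2px(KW,E,[x,y,.047]).astype(int); u=max(u,80)
    t=im[max(v-110,0):max(v-110,0)+220,u-70:u+70]; tiles.append(cv2.copyMakeBorder(cv2.resize(t,None,fx=1.4,fy=1.4,interpolation=cv2.INTER_CUBIC),0,max(0,308-int(t.shape[0]*1.4)),0,0,cv2.BORDER_CONSTANT)[:308])
cv2.imwrite("pics/d.png",np.hstack(tiles)[:,:,::-1]); print(bot.read_clock())
E
```

```text
72.1667
```

View pics/d.png

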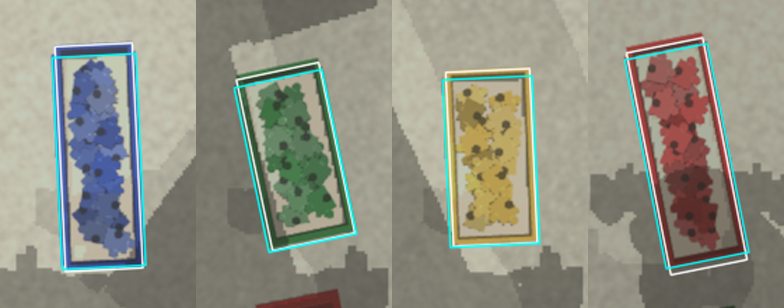

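```bash
python3 - <<'E'
from h import *
for c in("blue","green","yellow","red"):
    im=cv2.imread(f"pics/d_{c}.png")[:,:,::-1].copy();T=np.load(f"pics/d_{c}.npy")
    print(c,MAT[c],fit(im,T,c,*MAT[c][:2],.047,save="g_"+c))
g=[cv2.imread(f"pics/g_{c}.png")[120:320,40:400] for c in("blue","green","yellow","red")]
cv2.imwrite("pics/g.png",np.vstack([np.hstack(g[:2]),np.hstack(g[2:])]))
E
```

```text
blue (0.5143, -0.3889, 2.81) {'x': 0.5169, 'y': -0.3887, 'yaw': 2.8, 'L': 0.1397, 'W': 0.052}
green (0.4283, 0.2454, 11.9) {'x': 0.4296, 'y': 0.2454, 'yaw': 11.83, 'L': 0.1092, 'W': 0.0551}
yellow (0.5056, 0.3869, 2.51) {'x': 0.5079, 'y': 0.3871, 'yaw': 2.49, 'L': 0.109, 'W': 0.0565}
red (0.603, 0.261, 11.31) {'x': 0.6035, 'y': 0.2615, 'yaw': 11.31, 'L': 0.1406, 'W': 0.0527}
```

View pics/g.png

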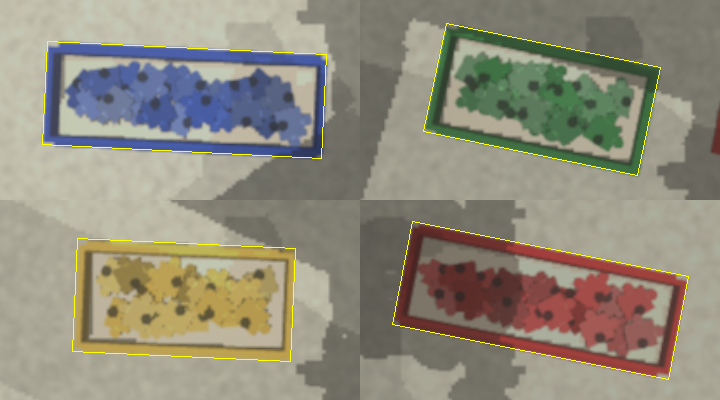

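```bash
python3 - <<'E'
from h import *
print(bot.read_position(),bot.read_ft_force(),bot.read_clock()); bot.wait(.3); print(bot.close_job())
E
```

```text
[0.57232805 0.2609916  0.17203281] [-0.23078568  0.30994314  0.58611448] 72.1667
the job is handed in; nothing more can be done
None
```

I took both stacks apart and set each of the five trays on the mat of its own colour, then handed the job in at about 72.5 s. The order was violet, yellow, green, blue, red. The pink look-alike and the larger red one were not touched.

**Position:** Overhead wrist-camera fits after placing put every tray within about 2 mm of its mat's centre and within about 0.1° of its lengthwise direction. These figures allow for a 1 mm camera bias, found by comparing views half a turn apart. The offsets along the length were blue 1.6 mm, red 1.5 mm, yellow 1.3 mm, violet 0.5 mm and green 0.3 mm.

**Standing flat:** Each tray met its mat at the expected height, within 1 mm. All five were upright in the last pictures, with their pieces still in them. The gripper was clear of everything at the end, with its tip about 170 mm above the table.

**Checks that disagreed:** A first pair of final views from the side put the trays 4 to 14 mm off. In those pictures the colour outline took in tray walls and mat borders, and the gripper hid part of the red tray. I re-checked blue, green, yellow and red from directly overhead. Violet was not re-checked; its figure comes from the view taken just after it was placed, where the outline also came out a few millimetres too large.

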